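# Snap the dispensing cap onto a filled seasoning jar

## Task

One of the two white seasoning jars still stands open: pick up the loose black snap cap by its narrow crown, set it upright over that jar's neck and press it straight down until you feel it click past the bead, then go on pressing until it is fully home, level on the rim. The cap is thin-walled, so handle it gently: squeeze and push together must never reach 45 N. Leave the jar upright where it stands, leave the finished jar and the other things alone, and finish while still holding the cap pressed down with about 10 N (the seal inside needs the pressure): do not let go at the end.

Things in the scene. Friction and masses are not known exactly. Their poses are not given: they have to be found in the camera images.
- jar: the open jar: round, white plastic, plain brown label band, filled, loose on the table, 0.18 to 0.37 kg. Origin: centre of its underside, z up along its axis. Body 58 mm in diameter up to a flat shoulder at z = 74 mm; then a neck 30 mm in diameter with a snap bead, 34 mm in diameter at its widest, at z = 88 mm.
- jar_rim (a point): centre of the open jar's flat rim, closed by a perforated sifter, 96 mm above the jar's origin. A cone widens from 25 mm diameter at the rim to the bead 8 mm below. The cap is fully home when its ceiling meets this rim: cap origin 75 mm above jar origin, skirt 1 mm above the shoulder.
- cap: the loose snap cap, black plastic, about 80 g, standing mouth down on the table. Origin: centre of the lower edge of its skirt, z up along its axis. Ribbed skirt 50 mm in outer diameter, 25 mm high; bore 36.6 mm in diameter with its ceiling at z = 21 mm. Thin-walled: the contact forces of both fingers, squeeze and push, add up and must stay below 45 N; 6 to 12 N on each finger is enough.
- cap_ledge (a point): on the cap's axis, 25 mm above its origin, at the ledge: above it stands the narrower plain crown, 32 mm in diameter and 22 mm high, the place to grip; the 9 mm wide ledge round the crown's foot can take the fingertips' push.
- cap_catches (a point): on the cap's axis, 6.5 mm above its origin, amid four sprung catches in the bore, 30.2 mm across when relaxed. They meet the neck's cone with the cap 10 mm above home; the push rises to some 6 to 12 N, they click over the bead with the cap about 7 mm above home, the push falls to a few N or less, hardly any drag follows, and at home the push rises steeply.
- capped_jar: the finished jar: the same white jar with the same black cap already fully home, 122 mm high in all, standing loose near the open one, 58 mm in diameter; to be left alone. Origin: centre of its underside.
- five_spice: a small closed glass spice jar with a black screw cap, 51 x 50 x 81 mm, standing; a bystander to be left alone. Origin: centre of its underside.
- pen_2: a white marker pen with a black cap, lying on the table, 17 x 135 x 16 mm, long along its y; a bystander to be left alone. Origin: centre of its underside.
- nutmeg_tin: a small rectangular spice tin, 36 x 56 x 67 mm, standing; a bystander to be left alone. Origin: centre of its underside.
- cayenne: a small round spice jar with a red screw cap, 40 mm wide, 65 mm high; a bystander to be left alone. Origin: centre of its underside.
- teaspoon_1: a steel teaspoon lying flat, 130 x 26 x 11 mm; a bystander to be left alone. Origin: centre of its underside.
- garlic_tube: a soft tube standing on its cap, 37 x 53 x 160 mm; a bystander to be left alone. Origin: centre of its underside.
Mind the look-alikes: they are no part of the job. What is shaped like the cap but pink is not meant.

How it is judged (in metres and radians):
On the way, in this order (a step that is already met when the one before it is completed fails the run):
1. the cap is picked up by the fingers, clear of the table (height (world z) of cap above 0.03 m and contact force between the fingers and cap above 0.5 N), for 0.2 s.
2. the cap has clicked over the bead of the open jar, square on the neck (z of cap in the frame of jar between 0.07 and 0.0805 m and horizontal distance between cap and jar below 0.004 m and angle between the z axis of cap and the z axis of jar, either way round below 0.08 rad), for 0.05 s.
At the end, for the whole second after the job is handed in: the cap is fully home on the open jar (origin within 1.8 mm of its home height, 4 mm of the axis, square), the jar stands upright on the table, and the fingers still press the cap down: it bears on the jar with over 6 N (z of cap in the frame of jar between 0.072 and 0.0768 m and horizontal distance between cap and jar below 0.004 m and angle between the z axis of cap and the z axis of jar, either way round below 0.06 rad and angle between jar's own z axis and vertical below 0.08 rad and height (world z) of jar below 0.005 m and contact force between cap and jar above 6 N and contact force between the fingers and cap above 3 N); the arm keeps its last pose, push and grip.
It fails at once if the thin cap is squeezed or pushed with 45 N or more in all (contact force between the fingers and cap above 45 N).
It fails at once if the open jar is tipped or shoved over 4 cm from where it stood (distance of jar from where it was at the start of the episode above 0.04 m or angle between jar's own z axis and vertical above 0.35 rad).
It fails at once if the finished jar or another bystander is moved over 3 cm (distance of any of capped_jar, five_spice, pen_2, nutmeg_tin, cayenne, teaspoon_1, garlic_tube from where it was at the start of the episode above 0.03 m).
It also fails if it takes over 58 s, if anything falls off the work surface, if the arm or the gripper's body presses on something with over 40 N, if the wrist force passes 120 N, or if a joint passes its speed limit or range.

## Robot

A 6-joint arm with a two-finger parallel gripper is mounted at the origin on a cart in front of the work surface, level with it; the furniture and walls round the work are solid. World frame = base frame: x ahead of the robot, y to its left, z up, the work surface at z = 0. Lengths are in mm, angles in rad, forces in N, time in s.
With the tool pointing down it reaches from about 350 to 975 mm from the base axis. Payload 7.1 kg.
Tool frame: the origin (TCP) lies midway between the tips of the shut fingers; the grasp point (between the pads) lies ctrl.grip_point_offset behind it (ctrl.grip_point_offset is the distance from the TCP to the grasp point, in mm); z points along the fingers, y is the line along which they close (so a half turn about z gives the same grasp; the last joint's range is limited). The gripper opens to 88 mm and grips with 3 to 60 N. Pads are 20 mm wide; open, the fingers measure 115 mm over their backs; the gripper's body (75 mm by 178 mm) begins 61 mm behind the grasp point.
Start: joints at [-1.144, 0.423, 1.63, -0, 1.089, -0.019], TCP at [269.502, -563.891, 222.675] pointing down, gripper open.
Joint ranges: [-3, 3], [-0.9, 2.11], [0.09, 2.58], [-1.31, 4.45], [0.11, 2.69], [-2.54, 2.54]. Speed limits (rad/s): [2.39, 2.39, 3.01, 3.14, 3.14, 3.14].

## Interface

Orientations are given as a rotation vector (axis times angle).
In Python, from workcell import ctrl gives the robot as it stands.
- The arm moves only by the tool apply_moves, never from a script. Its argument "targets" is a list of rows, each an object of numbers: "tx", "ty", "tz": the shift along the world's x, y, z in m; "spin": the turn about the world's z in degrees. In form: [{"tx": .., "ty": .., "tz": .., "spin": ..}, ...]. A call has exactly 8 rows; each row is the pose to reach, as a shift and turn from the pose commanded when the call began; what a row does not reach only later rows make up. A row lasts 1/10 s, in which the tool goes at most 50 mm and 8.59 degrees, less where a joint would pass 70% of its speed; a pose out of reach is approached as far as the arm can. A call with a gripper value outside its range is refused whole. "gripper" is the closure, from -1 (fully open) to 1 (shut), set as the call begins (left out, the last holds). The fingers move at their own pace and stop on an object; the grip force is fixed at half the most. Time passes only in rows, so rows that repeat a pose let the fingers close, or fill a call up. It gives the time, the measured TCP pose, the force, the opening and the grip force at its end, in the units of the state.
- ctrl.get_obs(): the state, without advancing time (a new reading comes with each control period).
- ctrl.get_image(name): name is "scene" or "top" or "wrist"; returns the picture (384x512x3 uint8, red, green, blue); there is no depth.
- ctrl.get_calibration(name): a dict with "fov_y" (degrees; the focal length in pixels is half the picture's height over the tangent of half this angle, whatever the lens; pixels are square), "cx", "cy" (the principal point, pixels), "rvec" (rotation vector, rad) and "tvec" (3), from world to camera coordinates, as OpenCV has them. Camera axes: x right, y down, z forward; pixel columns grow to the right and rows downward; lengths in mm; the calibration is good to about 2 mm. A picture is of the moment at which its call begins: read the wrist's pose just before it. get_calibration takes no time and is no camera call; for the wrist camera it gives the pose at the moment of the call.
- ctrl.close_job(): hands the job in; it is judged then, once.
Trained networks look in the newest picture that a camera, given by its name, has taken for a name from the list of things; names that differ only in an ending like _2 or _b are one class to them, and where a whole thing is asked for, a point or a joint stands for the part that bears it (a point fixed in the world has none). Each returns a list of dicts, best first, with "score" (0 to 1); they miss things now and then, are a little off and sometimes report something else, mostly with a low value. They report only what shows in the picture. A call takes as long as a camera call. They do not tell look-alikes from the thing itself.
- ctrl.outline_of(name, camera): "pixels" (384x512 bool, what is visible of it) and "box" ([left, top, right, bottom] in pixels, round what is visible of it).
- ctrl.pinpoint(name, camera): "uv" ([column, row] in pixels: a listed point, or the origin of a listed thing).
The state is a dict: "t": time; "qpos": joint angles; "qvel": joint speeds; "joint_torque": joint torques, N m; "ee_pos": TCP position; "orientation": TCP orientation; "ft_force": force on the tool from outside, world axes, zero at the start; "moment": the same for the moment, N m; "width": finger opening in mm; "grasp_force": force on a finger pad.
Only numpy, scipy, OpenCV 4.12 (cv2) and the standard library are available. Lean on these libraries where they do the work, as an engineer would, in place of code of your own. Each camera call takes 0.05 s, during which the arm holds its last target. There are 200 camera calls.

## Working session

There is one attempt and no reset: what is moved stays moved. The work goes in short steps, Python scripts to look and compute and a tool call to move; the robot and the scene stay as the last step left them, time stands still between calls to the robot, and variables do not carry over. Pictures are saved under pics/ and viewed, at most 10 in all, crops included, and the job is handed in when it is done.

Besides the shell and the picture viewer there is one more tool, called after "Request:" as name([rows], argument=value, ...), one row to a line, values as JSON. apply_moves: Moves the arm, as the interface text tells. Its arguments: {"type":"object","properties":{"targets":{"type":"array"},"gripper":{"type":"number"}},"required":["targets"]}

```bash
mkdir -p pics
cat > h.py <<'E'
import numpy as np, cv2
from workcell import ctrl
def cal(n):
    c=ctrl.get_calibration(n); f=192/np.tan(np.radians(c["fov_y"])/2)
    K=np.array([[f,0,c["cx"]],[0,f,c["cy"]],[0,0,1]]); R=cv2.Rodrigues(np.array(c["rvec"],float))[0]
    return K,R,np.array(c["tvec"],float)
def ray(uv,C):
    K,R,t=C; d=R.T@np.linalg.inv(K)@np.array([uv[0],uv[1],1.]); return -R.T@t,d/np.linalg.norm(d)
def atz(uv,C,z):
    o,d=ray(uv,C); return o+d*(z-o[2])/d[2]
def tri(rs):
    A=sum(np.eye(3)-np.outer(d,d) for o,d in rs); b=sum((np.eye(3)-np.outer(d,d))@o for o,d in rs); return np.linalg.solve(A,b)
def proj(p,C):
    K,R,t=C; q=K@(R@np.array(p,float)+t); return q[:2]/q[2]
def snap(n,fn=None):
    C=cal(n); im=ctrl.get_image(n)
    if fn: cv2.imwrite("pics/"+fn,cv2.cvtColor(np.asarray(im),cv2.COLOR_RGB2BGR))
    return im,C
E
python3 - <<'E'
from h import *
np.set_printoptions(precision=1,suppress=True)
o=ctrl.get_obs();print({k:np.round(v,3) for k,v in o.items()},ctrl.grip_point_offset)
for n in("scene","top"):
    im,C=snap(n,n+"1.png"); print(n,"cam at",-C[1].T@C[2])
    for nm,z in(("cap_ledge",25),("jar_rim",96),("cap",0),("jar",0),("capped_jar",0)):
        for r in ctrl.pinpoint(nm,n)[:4]: print(nm,np.round(r["uv"],1),round(r["score"],2),atz(r["uv"],C,z))
a=cv2.imread("pics/scene1.png");b=cv2.imread("pics/top1.png")
E
```

```text
{'t': np.float64(0.0), 'qpos': array([-1.1,  0.4,  1.6,  0. ,  1.1, -0. ]), 'qvel': array([ 0.,  0., -0., -0., -0., -0.]), 'joint_torque': array([ -0. , -54.5, -27.4,   0.1,   0. ,  -0. ]), 'ee_pos': array([ 269.3, -563.4,  221.9]), 'orientation': array([-3.1, -0.7,  0. ]), 'ft_force': array([ 0.4, -0.8, -0.4]), 'moment': array([-0.,  0., -0.]), 'grasp_force': np.float64(0.0), 'width': np.float64(87.922)} 18.700000000000003
scene cam at [1492.6  643.5 1000.6]
cap_ledge [205.8 156.5] 0.63 [ 526.2 -218.5   25. ]
cap_ledge [177.1 155.5] 0.61 [ 580.8 -301.4   25. ]
cap_ledge [269.7 242.6] 0.44 [726.5 179.7  25. ]
jar_rim [301.1 182.1] 0.82 [524.3 153.7  96. ]
jar_rim [338.1 224.3] 0.44 [617.  325.1  96. ]
cap [176.1 162. ] 0.63 [ 587.3 -303.1    0. ]
cap [207.5 167.1] 0.46 [ 544.3 -197.4    0. ]
jar [303.6 206.4] 0.57 [518.  168.4   0. ]
capped_jar [241.5 181.3] 0.63 [535.7 -59.    0. ]
capped_jar [344.  246.1] 0.23 [592.1 345.5   0. ]
top cam at [ 399.3   28.8 1075. ]
cap_ledge [328.5 217.4] 0.59 [ 529.6 -212.3   25. ]
jar_rim [200.6 216.5] 0.67 [518.4 166.3  96. ]
cap [357.6 206.2] 0.81 [ 569.2 -310.6    0. ]
cap [327.  217.8] 0.51 [ 531.3 -213.3    0. ]
jar [207.6 218.6] 0.91 [523.9 157.9   0. ]
jar [144.5 198. ] 0.25 [585.9 357.3   0. ]
capped_jar [274.9 215.6] 0.87 [536.  -50.9   0. ]
```

View pics/scene1.png

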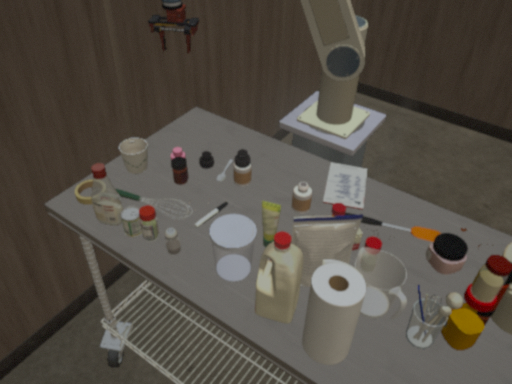

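View pics/top1.png

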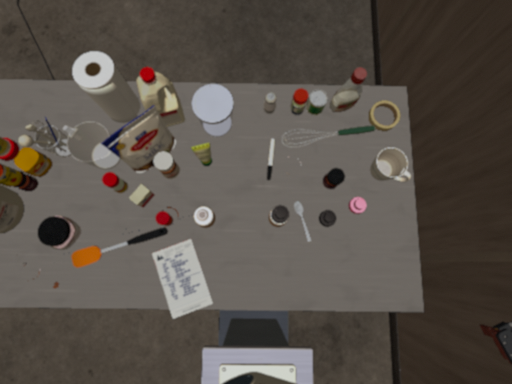

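The open jar is at top (204,216) and scene (302,197). The loose black cap is at top (328,217) and scene (206,158), and the pink look-alike is at top (358,205). The finished jar is at top (279,215). Next I look closely with the wrist camera.

Request:
apply_moves([
  {"tx": 0.024,"ty": 0.04,"tz": 0.01,"spin": 0},
  {"tx": 0.048,"ty": 0.08,"tz": 0.02,"spin": 0},
  {"tx": 0.072,"ty": 0.12,"tz": 0.03,"spin": 0},
  {"tx": 0.098,"ty": 0.16,"tz": 0.04,"spin": 0},
  {"tx": 0.122,"ty": 0.2,"tz": 0.05,"spin": 0},
  {"tx": 0.146,"ty": 0.24,"tz": 0.06,"spin": 0},
  {"tx": 0.17,"ty": 0.28,"tz": 0.07,"spin": 0},
  {"tx": 0.19,"ty": 0.31,"tz": 0.07,"spin": 0},
])

```text
t: 1.4
ee_pos: [461.0, -252.0, 294.4]
orientation: [3.062, 0.695, 0.004]
ft_force: [-0.0, -0.7, 0.2]
width: 87.8
grasp_force: 0.0
```

```bash
cat > look.py <<'E'
from h import *
import sys
np.set_printoptions(precision=1,suppress=True)
def look(fn,names=("cap_ledge","cap")):
    o=ctrl.get_obs(); R=cv2.Rodrigues(np.array(o["orientation"],float))[0]
    im,C=snap("wrist",fn); print("t",o["t"],"tcp",o["ee_pos"],"y-axis",R[:,1],"z",R[:,2],"cam",-C[1].T@C[2], "F",o["ft_force"])
    Z={"cap_ledge":25,"cap":0,"jar_rim":96,"jar":0,"capped_jar":0}
    for nm in names:
        for r in ctrl.pinpoint(nm,"wrist")[:3]: print(nm,np.round(r["uv"],1),round(r["score"],2),atz(r["uv"],C,Z[nm]),"ray",*[list(np.round(x,4)) for x in ray(r["uv"],C)])
if __name__=="__main__": look(sys.argv[1],sys.argv[2:] or ("cap_ledge","cap"))
E
python3 look.py w1.png
```

```text
t 1.4 tcp [ 461.  -252.   294.4] y-axis [ 0.4 -0.9  0. ] z [ 0. -0. -1.] cam [ 536.3 -215.5  457.5] F [-0.  -0.7  0.2]
cap_ledge [247.2 102.9] 0.95 [ 526.7 -212.2   25. ] ray [np.float64(536.2806), np.float64(-215.4663), np.float64(457.459)] [np.float64(-0.0222), np.float64(0.0076), np.float64(-0.9997)]
cap_ledge [315.1 103.4] 0.87 [ 567.8 -299.9   25. ] ray [np.float64(536.2806), np.float64(-215.4663), np.float64(457.459)] [np.float64(0.0714), np.float64(-0.1911), np.float64(-0.979)]
cap [247.6  97.7] 0.86 [ 533.1 -209.4    0. ] ray [np.float64(536.2806), np.float64(-215.4663), np.float64(457.459)] [np.float64(-0.0069), np.float64(0.0134), np.float64(-0.9999)]
cap [314.5 103.1] 0.58 [ 569.6 -303.7    0. ] ray [np.float64(536.2806), np.float64(-215.4663), np.float64(457.459)] [np.float64(0.0714), np.float64(-0.189), np.float64(-0.9794)]
```

Request:
apply_moves([
  {"tx": 0.01,"ty": 0.006,"tz": -0.02,"spin": 0},
  {"tx": 0.025,"ty": 0.015,"tz": -0.045,"spin": 0},
  {"tx": 0.04,"ty": 0.024,"tz": -0.07,"spin": 0},
  {"tx": 0.055,"ty": 0.032,"tz": -0.095,"spin": 0},
  {"tx": 0.069,"ty": 0.04,"tz": -0.115,"spin": 0},
  {"tx": 0.069,"ty": 0.04,"tz": -0.115,"spin": 0},
  {"tx": 0.069,"ty": 0.04,"tz": -0.115,"spin": 0},
  {"tx": 0.069,"ty": 0.04,"tz": -0.115,"spin": 0},
])

```text
t: 2.35
ee_pos: [528.2, -215.0, 178.6]
orientation: [3.063, 0.693, 0.001]
ft_force: [0.5, -0.4, 0.7]
width: 87.8
grasp_force: 0.0
```

```bash
python3 look.py w2.png cap_ledge cap
python3 - <<'E'
from h import *
C=cal("wrist")
for r in ctrl.outline_of("cap","wrist")[:2]: print(r["score"],r["box"])
for z,rad in((47,16),(25,25),(0,25)):
    a=np.linspace(0,6.28,60);P=np.array([proj((530+rad*np.cos(t),-211+rad*np.sin(t),z),C) for t in a]);print(z,P.min(0),P.max(0))
E
```

```text
t 2.35 tcp [ 528.2 -215.   178.6] y-axis [ 0.4 -0.9  0. ] z [ 0. -0. -1.] cam [ 603.8 -178.7  341.6] F [ 0.5 -0.4  0.7]
cap_ledge [340.2 175.3] 0.93 [ 570.5 -303.8   25. ] ray [np.float64(603.8437), np.float64(-178.7172), np.float64(341.6216)] [np.float64(-0.0975), np.float64(-0.3656), np.float64(-0.9257)]
cap_ledge [251.4 173.1] 0.92 [ 529.9 -212.4   25. ] ray [np.float64(603.8437), np.float64(-178.7172), np.float64(341.6216)] [np.float64(-0.2262), np.float64(-0.1031), np.float64(-0.9686)]
cap [251.9 169.3] 0.92 [ 528.6 -213.6    0. ] ray [np.float64(603.8437), np.float64(-178.7172), np.float64(341.6216)] [np.float64(-0.2141), np.float64(-0.0993), np.float64(-0.9718)]
cap [337.9 166.4] 0.82 [ 576.2 -305.5    0. ] ray [np.float64(603.8437), np.float64(-178.7172), np.float64(341.6216)] [np.float64(-0.0756), np.float64(-0.3469), np.float64(-0.9349)]
0.82 [226.4, 145.2, 271.8, 196.6]
0.82 [316.1, 148.8, 362.2, 194.0]
47 [235.04374452 163.08905527] [265.49248935 192.48937831]
25 [228.14453552 150.71624824] [272.67244944 193.95443053]
0 [229.79735279 147.00273947] [271.29387297 187.51710739]
```

View pics/w2.png

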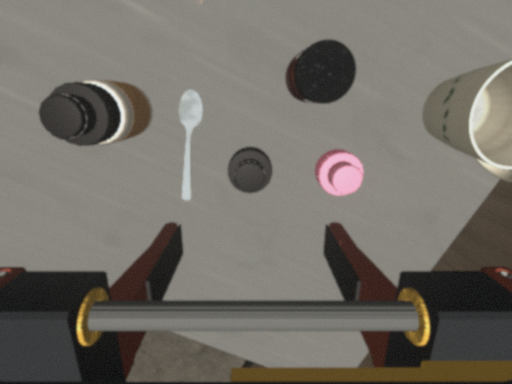

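The black cap is at (250,170) in this picture, between the spoon (left) and the pink look-alike at (341,172). The fingers straddle it. I go lower and look once more.

Request:
apply_moves([
  {"tx": 0.0005,"ty": 0.0005,"tz": -0.02,"spin": 0},
  {"tx": 0.001,"ty": 0.001,"tz": -0.04,"spin": 0},
  {"tx": 0.0015,"ty": 0.002,"tz": -0.06,"spin": 0},
  {"tx": 0.0015,"ty": 0.002,"tz": -0.085,"spin": 0},
  {"tx": 0.0015,"ty": 0.002,"tz": -0.085,"spin": 0},
  {"tx": 0.0015,"ty": 0.002,"tz": -0.085,"spin": 0},
  {"tx": 0.0015,"ty": 0.002,"tz": -0.085,"spin": 0},
  {"tx": 0.0015,"ty": 0.002,"tz": -0.085,"spin": 0},
])

```text
t: 3.35
ee_pos: [530.8, -212.3, 94.1]
orientation: [3.063, 0.694, 0.003]
ft_force: [0.0, 0.5, -0.5]
width: 86.9
grasp_force: 0.0
```

```bash
python3 look.py w3.png cap_ledge cap
python3 - <<'E'
from h import *
C=cal("wrist")
for r in ctrl.outline_of("cap","wrist")[:2]: print(r["score"],r["box"])
A=np.linspace(0,6.28,90)
for z,rad in((47,16),(25,25),(0,25)):
    P=np.array([proj((530+rad*np.cos(t),-212+rad*np.sin(t),z),C) for t in A]);print(z,P.min(0),P.max(0))
im=cv2.imread("pics/w3.png")
for z,rad,c in((47,16,(0,255,0)),(25,25,(0,0,255))):
    for t in A: cv2.circle(im,tuple(int(v) for v in proj((530+rad*np.cos(t),-212+rad*np.sin(t),z),C)),0,c,-1)
cv2.imwrite("pics/w3o.png",cv2.resize(im[150:384,130:390],None,fx=2.5,fy=2.5))
# ledge tri w2,w3 done by hand
r2=(np.array([603.8437,-178.7172,341.6216]),np.array([-.2262,-.1031,-.9686]))
for r in ctrl.pinpoint("cap_ledge","wrist")[:2]: print("tri",tri([r2,ray(r["uv"],C)]))
E
```

```text
t 3.35 tcp [ 530.8 -212.3   94.1] y-axis [ 0.4 -0.9  0. ] z [ 0. -0. -1.] cam [ 606.2 -175.9  257.1] F [ 0.   0.5 -0.5]
cap_ledge [368.2 207.9] 0.86 [ 567.6 -304.    25. ] ray [np.float64(606.2008), np.float64(-175.8789), np.float64(257.1394)] [np.float64(-0.1442), np.float64(-0.4781), np.float64(-0.8664)]
cap_ledge [247.9 200.9] 0.61 [ 529.1 -208.4   25. ] ray [np.float64(606.2008), np.float64(-175.8789), np.float64(257.1394)] [np.float64(-0.3124), np.float64(-0.132), np.float64(-0.9407)]
cap [362.1 192.7] 0.79 [ 573.9 -304.5    0. ] ray [np.float64(606.2008), np.float64(-175.8789), np.float64(257.1394)] [np.float64(-0.1118), np.float64(-0.4446), np.float64(-0.8887)]
cap [254.2 189.4] 0.78 [ 533.6 -212.4    0. ] ray [np.float64(606.2008), np.float64(-175.8789), np.float64(257.1394)] [np.float64(-0.2694), np.float64(-0.1354), np.float64(-0.9535)]
0.76 [333.8, 169.2, 400.8, 235.1]
0.7 [221.3, 166.2, 278.5, 230.0]
47 [231.97099048 191.63849302] [273.30868253 230.12048789]
25 [223.07547081 172.90909984] [282.17340654 228.53504753]
0 [225.68068481 166.03755117] [279.55505229 217.25884137]
tri [ 591.89803749 -187.52087158  240.81905614]
tri [ 528.86694194 -210.48753386   23.26489082]
```

View pics/w3o.png

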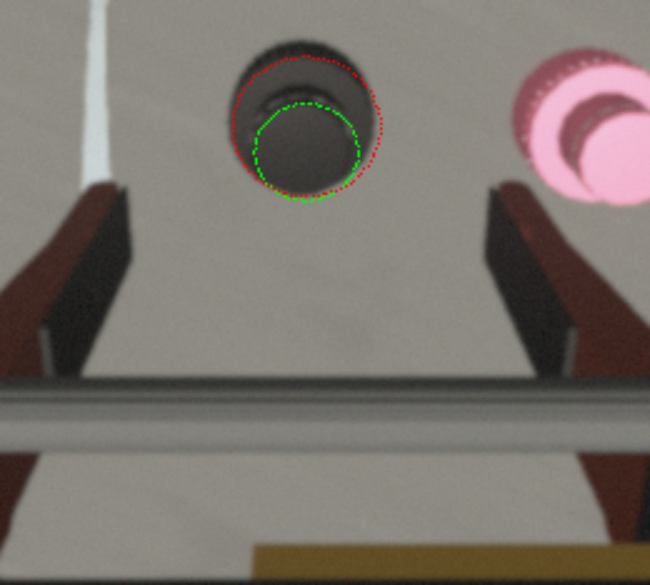

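The overlay at (530,-212) matches the cap to within about 1 mm, and the pink look-alike is clear of the right finger. Descending round the crown, with the tips just above the ledge.

Request:
apply_moves([
  {"tx": 0,"ty": 0.0005,"tz": -0.015,"spin": 0},
  {"tx": 0,"ty": 0.0005,"tz": -0.03,"spin": 0},
  {"tx": 0,"ty": 0.001,"tz": -0.045,"spin": 0},
  {"tx": 0,"ty": 0.001,"tz": -0.055,"spin": 0},
  {"tx": 0,"ty": 0.001,"tz": -0.062,"spin": 0},
  {"tx": 0,"ty": 0.001,"tz": -0.065,"spin": 0},
  {"tx": 0,"ty": 0.001,"tz": -0.065,"spin": 0},
  {"tx": 0,"ty": 0.001,"tz": -0.065,"spin": 0},
], gripper=0.1)

```text
t: 4.4
ee_pos: [530.3, -211.0, 28.0]
orientation: [3.063, 0.694, 0.001]
ft_force: [0.1, 0.0, -0.3]
width: 39.7
grasp_force: 0.0
```

Request:
apply_moves([
  {"tx": 0,"ty": 0,"tz": 0,"spin": 0},
  {"tx": 0,"ty": 0,"tz": 0,"spin": 0},
  {"tx": 0,"ty": 0,"tz": 0,"spin": 0},
  {"tx": 0,"ty": 0,"tz": 0,"spin": 0},
  {"tx": 0,"ty": 0,"tz": 0,"spin": 0},
  {"tx": 0,"ty": 0,"tz": 0,"spin": 0},
  {"tx": 0,"ty": 0,"tz": 0,"spin": 0},
  {"tx": 0,"ty": 0,"tz": 0,"spin": 0},
], gripper=0.25)

```text
t: 5.2
ee_pos: [530.0, -210.9, 27.7]
orientation: [3.064, 0.694, 0.0]
ft_force: [-0.8, 0.0, -0.9]
width: 33.0
grasp_force: 0.0
```

Request:
apply_moves([
  {"tx": 0,"ty": 0,"tz": 0,"spin": 0},
  {"tx": 0,"ty": 0,"tz": 0,"spin": 0},
  {"tx": 0,"ty": 0,"tz": 0,"spin": 0},
  {"tx": 0,"ty": 0,"tz": 0,"spin": 0},
  {"tx": 0,"ty": 0,"tz": 0,"spin": 0},
  {"tx": 0,"ty": 0,"tz": 0,"spin": 0},
  {"tx": 0,"ty": 0,"tz": 0,"spin": 0},
  {"tx": 0,"ty": 0,"tz": 0,"spin": 0},
], gripper=0.28)

```text
t: 6.0
ee_pos: [530.0, -210.9, 27.7]
orientation: [-3.064, -0.694, 0.0]
ft_force: [0.1, 0.5, -0.1]
width: 32.0
grasp_force: 7.0
```

Request:
apply_moves([
  {"tx": 0,"ty": 0,"tz": 0,"spin": 0},
  {"tx": 0,"ty": 0,"tz": 0,"spin": 0},
  {"tx": 0,"ty": 0,"tz": 0,"spin": 0},
  {"tx": 0,"ty": 0,"tz": 0.003,"spin": 0},
  {"tx": 0,"ty": 0,"tz": 0.008,"spin": 0},
  {"tx": 0,"ty": 0,"tz": 0.015,"spin": 0},
  {"tx": 0,"ty": 0,"tz": 0.025,"spin": 0},
  {"tx": 0,"ty": 0,"tz": 0.035,"spin": 0},
], gripper=0.283)

```text
t: 6.8
ee_pos: [530.2, -211.0, 63.8]
orientation: [3.064, 0.694, 0.001]
ft_force: [0.0, -0.8, -0.8]
width: 31.6
grasp_force: 10.0
```

Request:
apply_moves([
  {"tx": 0,"ty": 0,"tz": 0.03,"spin": 0},
  {"tx": 0,"ty": 0,"tz": 0.065,"spin": 0},
  {"tx": -0.005,"ty": 0.01,"tz": 0.1,"spin": 0},
  {"tx": -0.01,"ty": 0.03,"tz": 0.13,"spin": 0},
  {"tx": -0.018,"ty": 0.06,"tz": 0.137,"spin": 0},
  {"tx": -0.027,"ty": 0.095,"tz": 0.137,"spin": 0},
  {"tx": -0.036,"ty": 0.13,"tz": 0.137,"spin": 0},
  {"tx": -0.045,"ty": 0.165,"tz": 0.137,"spin": 0},
])

```text
t: 7.6
ee_pos: [484.6, -44.8, 200.8]
orientation: [3.064, 0.694, 0.002]
ft_force: [-0.1, 0.2, -2.0]
width: 32.0
grasp_force: 10.0
```

Request:
apply_moves([
  {"tx": -0.005,"ty": 0.035,"tz": 0,"spin": 0},
  {"tx": -0.01,"ty": 0.07,"tz": 0,"spin": 0},
  {"tx": -0.015,"ty": 0.105,"tz": 0,"spin": 0},
  {"tx": -0.02,"ty": 0.14,"tz": 0,"spin": 0},
  {"tx": -0.024,"ty": 0.17,"tz": 0,"spin": 0},
  {"tx": -0.025,"ty": 0.186,"tz": 0,"spin": 0},
  {"tx": -0.025,"ty": 0.186,"tz": 0,"spin": 0},
  {"tx": -0.025,"ty": 0.186,"tz": 0,"spin": 0},
])

```text
t: 8.4
ee_pos: [459.9, 140.0, 200.2]
orientation: [3.063, 0.696, 0.001]
ft_force: [-1.1, -0.0, -0.9]
width: 31.7
grasp_force: 10.0
```

```bash
python3 look.py w4.png jar_rim jar cap_ledge cap
python3 - <<'E'
from h import *
o=ctrl.get_obs(); print(o["grasp_force"],o["width"])
C=cal("wrist")
for r in ctrl.outline_of("jar","wrist")[:2]: print(r["score"],r["box"])
E
```

```text
t 8.4 tcp [459.9 140.  200.2] y-axis [ 0.4 -0.9  0. ] z [ 0. -0. -1.] cam [535.5 176.4 363.2] F [-1.1 -0.  -0.9]
jar_rim [265.6 116. ] 0.95 [526.  159.1  96. ] ray [np.float64(535.515), np.float64(176.4099), np.float64(363.1597)] [np.float64(-0.0356), np.float64(-0.0644), np.float64(-0.9973)]
jar [258.2 107.9] 0.77 [527.2 165.2   0. ] ray [np.float64(535.515), np.float64(176.4099), np.float64(363.1597)] [np.float64(-0.0229), np.float64(-0.0309), np.float64(-0.9993)]
cap_ledge [251.8 239.1] 0.63 [377.5 102.2  25. ] ray [np.float64(535.515), np.float64(176.4099), np.float64(363.1597)] [np.float64(-0.4152), np.float64(-0.1949), np.float64(-0.8886)]
cap [255.3 218.2] 0.73 [396.2 106.    0. ] ray [np.float64(535.515), np.float64(176.4099), np.float64(363.1597)] [np.float64(-0.3525), np.float64(-0.1782), np.float64(-0.9187)]
9.993194192647934 31.79919063053928
0.96 [231.6, 81.7, 290.4, 142.0]
```

View pics/w4.png

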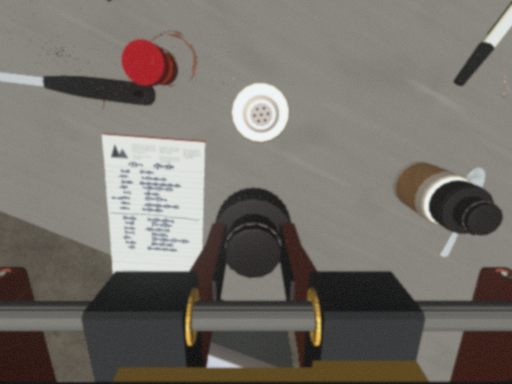

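The picture shows the open jar straight on, with its rim centre near (261,114) and shoulder disc round (260,112). The held cap is upright between the fingers at (253,235). I fit both by their edges.

```bash
cat > fit.py <<'E'
from h import *
from scipy.optimize import minimize
A=np.linspace(0,2*np.pi,180,endpoint=False)
def circ(x,y,z,r,C):
    K,R,t=C; P=np.c_[x+r*np.cos(A),y+r*np.sin(A),np.full(180,z)]@R.T+t; q=P@K.T; return q[:,:2]/q[:,2:]
def samp(g,P): return cv2.remap(g,P[:,0].astype(np.float32)[None],P[:,1].astype(np.float32)[None],cv2.INTER_LINEAR)[0]
def jarfit(im,C,x0,free=True):
    # shoulder edge: bright inside, dark outside
    g=cv2.cvtColor(im,cv2.COLOR_RGB2GRAY).astype(np.float32)
    f=lambda v,z: -np.mean(samp(g,circ(v[0],v[1],z,28,C))-samp(g,circ(v[0],v[1],z,30,C)))
    best=[]
    for z in ((64,74,84) if free else (74,)):
        r=minimize(lambda v:f(v,z),x0,method="Nelder-Mead",options=dict(initial_simplex=[x0,[x0[0]+5,x0[1]],[x0[0],x0[1]+5]])); best.append((z,np.round(r.x,2),round(r.fun,1)))
    return best
E
python3 - <<'E'
from fit import *
im=cv2.cvtColor(cv2.imread("pics/w4.png"),cv2.COLOR_BGR2RGB); C=cal("wrist")
for b in jarfit(im,C,[524,161]): print(b)
b=jarfit(im,C,[524,161],False)[0][1]
o=im[...,::-1].copy()
def draw(x,y,z,r,c):
    for p in circ(x,y,z,r,C): cv2.circle(o,(int(round(p[0])),int(round(p[1]))),0,c,-1)
for z,r in((74,29),(96,12.5)): draw(*b,z,r,(0,0,255))
tc=np.array(ctrl.get_obs()["ee_pos"]); print(tc)
for z,r in((0,25),(25,25),(47,16)): draw(tc[0],tc[1],tc[2]-27.7+z,r,(0,255,0))
cv2.imwrite("pics/w4o.png",cv2.resize(o[60:290,150:360],None,fx=2.6,fy=2.6,interpolation=cv2.INTER_CUBIC))
E
```

```text
(64, array([525.35, 162.87]), np.float64(-52.3))
(74, array([523.58, 163.92]), np.float64(-30.8))
(84, array([523.  , 165.06]), np.float64(-25.2))
[460.11907358 139.37188717 199.71264808]
```

View pics/w4o.png

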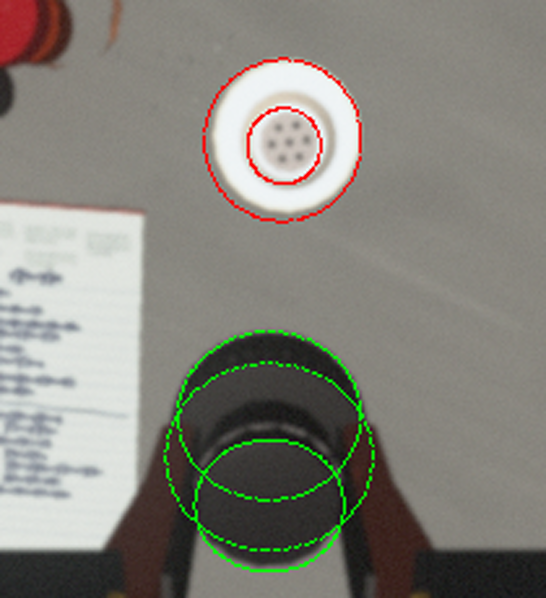

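```bash
cat >> fit.py <<'E'
def jarblob(im,C,r):
    (u0,v0,u1,v1)=[int(q) for q in r["box"]]; sub=im[v0-6:v1+7,u0-6:u1+7].astype(int)
    m=((sub.min(2)>185)).astype(np.uint8); n,l,s,c=cv2.connectedComponentsWithStats(m); k=1+np.argmax(s[1:,4])
    cn,_=cv2.findContours((l==k).astype(np.uint8),cv2.RETR_EXTERNAL,cv2.CHAIN_APPROX_NONE)
    h=cv2.convexHull(max(cn,key=len)); e=cv2.fitEllipse(h)
    uv=np.array(e[0])+[u0-6,v0-6]
    out=[uv,e[1],atz(uv,C,74)]
    # sifter: darker disc amid the white
    g=cv2.cvtColor(im,cv2.COLOR_RGB2GRAY); return out
def siftfit(im,C,x0):
    g=cv2.GaussianBlur(cv2.cvtColor(im,cv2.COLOR_RGB2GRAY).astype(np.float32),(0,0),.7)
    best=None
    for r in (7,8,9,10,11,12):
        f=lambda v:-np.mean(samp(g,circ(v[0],v[1],96,r+1.5,C))-samp(g,circ(v[0],v[1],96,r-.5,C)))
        q=minimize(f,x0,method="Nelder-Mead",options=dict(initial_simplex=[x0,[x0[0]+3,x0[1]],[x0[0],x0[1]+3]])); 
        if best is None or q.fun<best[0]: best=(q.fun,r,q.x)
    return best
E
python3 - <<'E'
from fit import *
im=cv2.cvtColor(cv2.imread("pics/w4.png"),cv2.COLOR_BGR2RGB); C=cal("wrist")
print(jarblob(im,C,dict(box=[231.6,81.7,290.4,142]))); print(siftfit(im,C,[525,162]))
# top and scene cross-check of rim by two rays
rs=[]
for n in("top","scene"):
    i2,C2=snap(n)
    for r in ctrl.pinpoint("jar_rim",n)[:1]: print(n,r["uv"],atz(r["uv"],C2,96)); rs.append(ray(r["uv"],C2))
ctrl.get_image("wrist")
p=ctrl.pinpoint("jar_rim","wrist")[0]; rs.append(ray(p["uv"],C)); print(p["uv"],tri(rs))
E
```

```text
[array([259.82927704, 111.83175659]), (55.79112243652344, 57.51243209838867), array([526.43346467, 163.67459831,  74.        ])]
(np.float64(-27.85396385192871), 9, array([525.71714823, 162.99164484]))
scene [303.5, 183.0] [523.6019996  161.56432745  96.        ]
[263.5, 116.3] [524.68181285 160.93678469  96.63896739]
```

Request:
apply_moves([
  {"tx": 0.01,"ty": 0.003,"tz": -0.01,"spin": 0},
  {"tx": 0.02,"ty": 0.007,"tz": -0.02,"spin": 0},
  {"tx": 0.03,"ty": 0.01,"tz": -0.035,"spin": 0},
  {"tx": 0.035,"ty": 0.012,"tz": -0.045,"spin": 0},
  {"tx": 0.04,"ty": 0.013,"tz": -0.05,"spin": 0},
  {"tx": 0.04,"ty": 0.013,"tz": -0.05,"spin": 0},
  {"tx": 0.04,"ty": 0.013,"tz": -0.05,"spin": 0},
  {"tx": 0.04,"ty": 0.013,"tz": -0.05,"spin": 0},
])

```text
t: 9.8
ee_pos: [500.0, 153.1, 150.1]
orientation: [-3.064, -0.694, -0.001]
ft_force: [0.2, -0.4, -0.5]
width: 32.1
grasp_force: 10.0
```

Run:
```python
from fit import *
np.set_printoptions(precision=2,suppress=True)
im,C=snap("wrist","w5.png"); im=np.ascontiguousarray(im)
ob=[ctrl.get_obs() for _ in range(1)]; print(ob[0]["ee_pos"],ob[0]["grasp_force"])
r=ctrl.outline_of("jar","wrist")[0]; print(r["box"],r["score"]); print(jarblob(im,C,r)); s=siftfit(im,C,[525.7,163]); print(s)
for p in ctrl.pinpoint("jar_rim","wrist")[:1]: print(p["uv"],atz(p["uv"],C,96))
o=im[...,::-1].copy()
def draw(x,y,z,r,c):
    for p in circ(x,y,z,r,C): cv2.circle(o,(int(round(p[0])),int(round(p[1]))),0,c,-1)
for z,rr in((96,12.5),(96,9.5),(74,28)): draw(*s[2],z,rr,(0,0,255))
tc=ob[0]["ee_pos"]
for z,rr in((0,25),(47,16)): draw(tc[0],tc[1],tc[2]-27.7+z,rr,(0,255,0))
cv2.imwrite("pics/w5o.png",cv2.resize(o[80:300,150:360],None,fx=2.7,fy=2.7,interpolation=cv2.INTER_CUBIC))
```

```text
[500.03 153.12 150.19] 9.993335455656052
[219.5, 126.6, 288.7, 193.4] 0.71
[array([254.34, 165.6 ]), (61.97370529174805, 63.85726547241211), array([526.67, 164.59,  74.  ])]
(np.float64(-32.20947265625), 9, array([525.84, 163.95]))
[257.1, 174.5] [525.76 161.92  96.  ]
```

View pics/w5o.png

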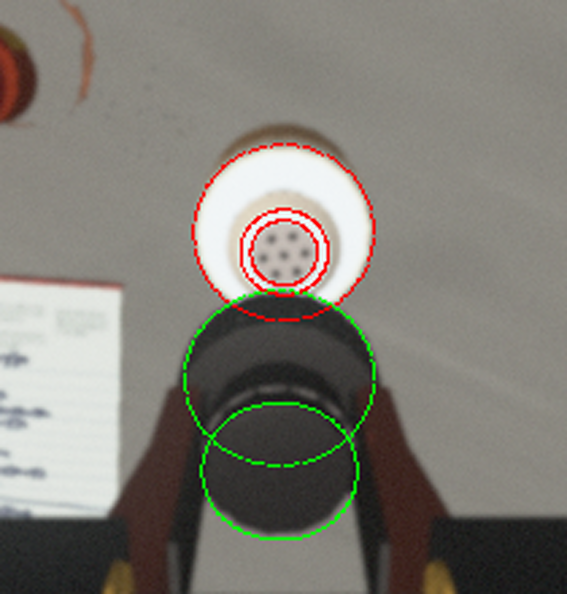

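The jar fit is excellent at (525.8,163.7), and the held cap's outline agrees with TCP xy. Moving over the jar.

Request:
apply_moves([
  {"tx": 0.006,"ty": 0.003,"tz": 0,"spin": 0},
  {"tx": 0.013,"ty": 0.006,"tz": 0,"spin": 0},
  {"tx": 0.02,"ty": 0.009,"tz": 0,"spin": 0},
  {"tx": 0.0258,"ty": 0.0107,"tz": 0,"spin": 0},
  {"tx": 0.0258,"ty": 0.0107,"tz": -0.008,"spin": 0},
  {"tx": 0.0258,"ty": 0.0107,"tz": -0.016,"spin": 0},
  {"tx": 0.0258,"ty": 0.0107,"tz": -0.02,"spin": 0},
  {"tx": 0.0258,"ty": 0.0107,"tz": -0.02,"spin": 0},
])

```text
t: 10.75
ee_pos: [524.8, 163.5, 128.5]
orientation: [3.064, 0.694, -0.004]
ft_force: [-0.0, -0.1, -1.4]
width: 31.6
grasp_force: 10.0
```

Run:
```python
from fit import *
np.set_printoptions(precision=2,suppress=True)
im,C=snap("wrist","w6.png"); im=np.ascontiguousarray(im)
ob=ctrl.get_obs(); print(ob["ee_pos"],ob["grasp_force"],ob["ft_force"])
o=im[...,::-1].copy()
def draw(x,y,z,r,c):
    for p in circ(x,y,z,r,C): cv2.circle(o,(int(round(p[0])),int(round(p[1]))),0,c,-1)
draw(525.8,163.7,74,28,(0,0,255))
tc=ob["ee_pos"]
for z,rr in((0,25),(47,16)): draw(tc[0],tc[1],tc[2]-27.7+z,rr,(0,255,0))
cv2.imwrite("pics/w6o.png",cv2.resize(o[100:300,150:360],None,fx=2.8,fy=2.8,interpolation=cv2.INTER_CUBIC))
```

```text
[525.18 163.6  129.  ] 9.993172734975815 [ 0.03 -0.75 -0.68]
```

View pics/w6o.png

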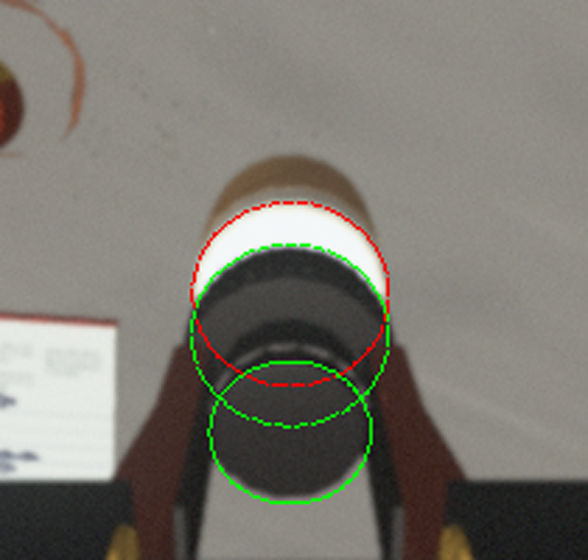

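The cap is concentric over the jar, with the white shoulder showing evenly on either side. Descending to just above contact.

Request:
apply_moves([
  {"tx": 0.0002,"ty": 0,"tz": -0.003,"spin": 0},
  {"tx": 0.0002,"ty": 0,"tz": -0.006,"spin": 0},
  {"tx": 0.0002,"ty": 0,"tz": -0.009,"spin": 0},
  {"tx": 0.0002,"ty": 0,"tz": -0.011,"spin": 0},
  {"tx": 0.0002,"ty": 0,"tz": -0.013,"spin": 0},
  {"tx": 0.0002,"ty": 0,"tz": -0.0145,"spin": 0},
  {"tx": 0.0002,"ty": 0,"tz": -0.0145,"spin": 0},
  {"tx": 0.0002,"ty": 0,"tz": -0.0145,"spin": 0},
])

```text
t: 11.6
ee_pos: [526.0, 163.8, 115.1]
orientation: [-3.064, -0.694, 0.0]
ft_force: [-0.1, -1.1, -1.0]
width: 31.6
grasp_force: 10.0
```

Request:
apply_moves([
  {"tx": 0,"ty": 0,"tz": -0.0005,"spin": 0},
  {"tx": 0,"ty": 0,"tz": -0.001,"spin": 0},
  {"tx": 0,"ty": 0,"tz": -0.0015,"spin": 0},
  {"tx": 0,"ty": 0,"tz": -0.002,"spin": 0},
  {"tx": 0,"ty": 0,"tz": -0.0025,"spin": 0},
  {"tx": 0,"ty": 0,"tz": -0.003,"spin": 0},
  {"tx": 0,"ty": 0,"tz": -0.003,"spin": 0},
  {"tx": 0,"ty": 0,"tz": -0.003,"spin": 0},
])

```text
t: 12.4
ee_pos: [526.1, 163.9, 112.3]
orientation: [-3.064, -0.694, -0.0]
ft_force: [-1.4, 0.3, 2.5]
width: 31.9
grasp_force: 10.0
```

Request:
apply_moves([
  {"tx": 0,"ty": 0,"tz": -0.0003,"spin": 0},
  {"tx": 0,"ty": 0,"tz": -0.0006,"spin": 0},
  {"tx": 0,"ty": 0,"tz": -0.0009,"spin": 0},
  {"tx": 0,"ty": 0,"tz": -0.0012,"spin": 0},
  {"tx": 0,"ty": 0,"tz": -0.0015,"spin": 0},
  {"tx": 0,"ty": 0,"tz": -0.0015,"spin": 0},
  {"tx": 0,"ty": 0,"tz": -0.0015,"spin": 0},
  {"tx": 0,"ty": 0,"tz": -0.0015,"spin": 0},
])

```text
t: 13.2
ee_pos: [526.4, 163.9, 111.0]
orientation: [-3.064, -0.694, -0.001]
ft_force: [-0.8, 0.3, 5.5]
width: 32.0
grasp_force: 10.0
```

Request:
apply_moves([
  {"tx": 0,"ty": 0,"tz": -0.0003,"spin": 0},
  {"tx": 0,"ty": 0,"tz": -0.0006,"spin": 0},
  {"tx": 0,"ty": 0,"tz": -0.0009,"spin": 0},
  {"tx": 0,"ty": 0,"tz": -0.0012,"spin": 0},
  {"tx": 0,"ty": 0,"tz": -0.0015,"spin": 0},
  {"tx": 0,"ty": 0,"tz": -0.0015,"spin": 0},
  {"tx": 0,"ty": 0,"tz": -0.0015,"spin": 0},
  {"tx": 0,"ty": 0,"tz": -0.0015,"spin": 0},
])

```text
t: 14.0
ee_pos: [525.9, 163.8, 108.9]
orientation: [-3.064, -0.694, 0.0]
ft_force: [0.6, 0.5, -0.8]
width: 31.8
grasp_force: 10.1
```

The push fell to zero at about 7 mm above home, so the cap has clicked. Continuing to home.

Request:
apply_moves([
  {"tx": 0,"ty": 0,"tz": -0.0008,"spin": 0},
  {"tx": 0,"ty": 0,"tz": -0.0016,"spin": 0},
  {"tx": 0,"ty": 0,"tz": -0.0024,"spin": 0},
  {"tx": 0,"ty": 0,"tz": -0.0032,"spin": 0},
  {"tx": 0,"ty": 0,"tz": -0.004,"spin": 0},
  {"tx": 0,"ty": 0,"tz": -0.0048,"spin": 0},
  {"tx": 0,"ty": 0,"tz": -0.0048,"spin": 0},
  {"tx": 0,"ty": 0,"tz": -0.0048,"spin": 0},
])

```text
t: 14.8
ee_pos: [526.1, 163.8, 104.4]
orientation: [-3.064, -0.695, -0.0]
ft_force: [0.7, 0.3, -1.2]
width: 31.8
grasp_force: 10.1
```

Request:
apply_moves([
  {"tx": 0,"ty": 0,"tz": -0.0003,"spin": 0},
  {"tx": 0,"ty": 0,"tz": -0.0006,"spin": 0},
  {"tx": 0,"ty": 0,"tz": -0.0009,"spin": 0},
  {"tx": 0,"ty": 0,"tz": -0.0012,"spin": 0},
  {"tx": 0,"ty": 0,"tz": -0.0012,"spin": 0},
  {"tx": 0,"ty": 0,"tz": -0.0012,"spin": 0},
  {"tx": 0,"ty": 0,"tz": -0.0012,"spin": 0},
  {"tx": 0,"ty": 0,"tz": -0.0012,"spin": 0},
])

```text
t: 15.6
ee_pos: [526.0, 163.8, 103.2]
orientation: [-3.064, -0.694, -0.0]
ft_force: [-0.0, 0.2, -1.9]
width: 32.0
grasp_force: 10.1
```

Request:
apply_moves([
  {"tx": 0,"ty": 0,"tz": -0.0002,"spin": 0},
  {"tx": 0,"ty": 0,"tz": -0.0004,"spin": 0},
  {"tx": 0,"ty": 0,"tz": -0.0006,"spin": 0},
  {"tx": 0,"ty": 0,"tz": -0.0006,"spin": 0},
  {"tx": 0,"ty": 0,"tz": -0.0006,"spin": 0},
  {"tx": 0,"ty": 0,"tz": -0.0006,"spin": 0},
  {"tx": 0,"ty": 0,"tz": -0.0006,"spin": 0},
  {"tx": 0,"ty": 0,"tz": -0.0006,"spin": 0},
])

```text
t: 16.4
ee_pos: [526.0, 163.8, 102.6]
orientation: [-3.064, -0.694, -0.0]
ft_force: [0.6, 0.3, 0.2]
width: 31.7
grasp_force: 10.1
```

Request:
apply_moves([
  {"tx": 0,"ty": 0,"tz": -0.0002,"spin": 0},
  {"tx": 0,"ty": 0,"tz": -0.0004,"spin": 0},
  {"tx": 0,"ty": 0,"tz": -0.0004,"spin": 0},
  {"tx": 0,"ty": 0,"tz": -0.0004,"spin": 0},
  {"tx": 0,"ty": 0,"tz": -0.0004,"spin": 0},
  {"tx": 0,"ty": 0,"tz": -0.0004,"spin": 0},
  {"tx": 0,"ty": 0,"tz": -0.0004,"spin": 0},
  {"tx": 0,"ty": 0,"tz": -0.0004,"spin": 0},
])

```text
t: 17.2
ee_pos: [526.2, 163.9, 102.5]
orientation: [-3.064, -0.694, -0.001]
ft_force: [-1.3, -0.2, 4.8]
width: 31.6
grasp_force: 10.1
```

Request:
apply_moves([
  {"tx": 0,"ty": 0,"tz": -0.0002,"spin": 0},
  {"tx": 0,"ty": 0,"tz": -0.0004,"spin": 0},
  {"tx": 0,"ty": 0,"tz": -0.0004,"spin": 0},
  {"tx": 0,"ty": 0,"tz": -0.0004,"spin": 0},
  {"tx": 0,"ty": 0,"tz": -0.0004,"spin": 0},
  {"tx": 0,"ty": 0,"tz": -0.0004,"spin": 0},
  {"tx": 0,"ty": 0,"tz": -0.0004,"spin": 0},
  {"tx": 0,"ty": 0,"tz": -0.0004,"spin": 0},
])

```text
t: 18.0
ee_pos: [526.5, 164.0, 102.4]
orientation: [-3.064, -0.694, -0.002]
ft_force: [-2.3, -0.4, 8.5]
width: 31.8
grasp_force: 10.1
```

Run:
```python
from h import *
F=[]
for i in range(6):
    ctrl.get_image("wrist"); o=ctrl.get_obs(); F.append([*o["ft_force"],o["ee_pos"][2],o["grasp_force"]])
print(np.round(np.mean(F,0),2),np.round(np.array(F)[:,2],1))
```

```text
[ -1.54  -0.32   8.62 102.43  10.07] [8.7 9.2 8.6 8.  9.1 8.1]
```

```bash
python3 -c "
from workcell import ctrl
print(ctrl.close_job())"
```

```text
the job is handed in; nothing more can be done
None
```

The black cap clicked over the bead and is fully home on the open jar, still held and pressed down with about 9.5 N. The job is handed in; the hand-in call gave no verdict back.

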